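Hang the sink caddy on the board's headed stud by its side slot

ROBOT

A 6-joint arm with a two-finger parallel gripper is mounted at the origin on a cart in front of the work surface, level with it; the furniture and walls round the work are solid. World frame = base frame: x ahead of the robot, y to its left, z up, the work surface at z = 0. Lengths are in m, angles in rad, forces in N, time in s.
With the tool pointing down it reaches from about 0.375 to 0.9 m from the base axis. Payload 3.1 kg.
Tool frame: the origin (TCP) lies between the finger pads, 19 mm behind the fingertips; this is the grasp point; z points along the fingers, y is the line along which they close (so a half turn about z gives the same grasp; the last joint's range is limited). The gripper opens to 85 mm and grips with 20 to 120 N. Pads are 22 mm wide; open, the fingers measure 114 mm over their backs; the gripper's body (76 mm by 85 mm) begins 54 mm behind the grasp point. The pads swing forward as they close: fully open they stand 13 mm farther back than shut.
Start: joints at [-1.292, 0.527, 1.433, -0, 1.181, -0.178], TCP at [0.276, -0.561, 0.25] pointing down, gripper open.
Joint ranges: [-3.08, 3.08], [-0.75, 2.2], [0.22, 2.44], [-1.43, 4.57], [0, 2.65], [-2.85, 2.85]. Speed limits (rad/s): [2.79, 2.79, 3.14, 3.14, 3.14, 3.14].

INTERFACE

Orientations are given as [roll, pitch, yaw] about the fixed x, y, z axes, in that order (R = Rz(yaw) Ry(pitch) Rx(roll)).
In Python, from station import telemetry, read_camera, order gives the robot as it stands. The module is installed in compiled form; this text tells all that it offers.
- The arm moves only by the shell command python3 -m handwheel 'ROWS' [FORCE]. ROWS is JSON, a list that holds one entry, the list of rows, each a list of 7 numbers: the turn, a rotation vector about the world's x, y, z in rad, then the shift along the world's x, y, z in m, then the opening, from 0 (shut) to 1 (fully open). In form: [[[ax, ay, az, dx, dy, dz, grip], ...]]. A call has 1 to 12 rows; each row shifts and turns the commanded pose from where the row before left it; what a row does not reach is not made up. A row lasts 1/12 s, in which the tool goes at most 41.7 mm and 7.16 degrees, less where a joint would pass 70% of its speed; a pose out of reach is approached as far as the arm can. A call with a gripper value outside its range is refused whole. The fingers move at their own pace and stop on an object; FORCE is the grip in N (left out, the last holds). Time passes only in rows, so rows that do not move let the fingers close. It gives the time, the measured TCP pose, the force, the opening and the grip force at its end, in the units of the state.
- telemetry.get_state(): the state, without advancing time (a new reading comes with each control period).
- read_camera(name): name is "scene" or "side" or "wrist"; returns a dict with "image" (480x640x3 uint8, blue, green, red), "K" (3x3 intrinsics, pixels), "R" (3x3) and "t" (3): a world point X has camera coordinates R X + t. Camera axes: x right, y down, z forward; pixel columns grow to the right and rows downward; lengths in m; the calibration is good to about 2 mm. A picture is of the moment at which its call begins. There is no depth.
- order.sign_off(): hands the job in; it is judged then, once.
The state is a dict: "time_s": time; "joint_positions": joint angles; "joint_velocities": joint speeds; "tau": joint torques, N m; "position": TCP position; "ee_rot": TCP orientation; "wrist_force": force on the tool from outside, world axes, zero at the start; "wrist_torque": the same for the moment, N m; "width": finger opening in m; "grasp_force": force on a finger pad.
Only numpy, scipy, OpenCV 4.12 (cv2) and the standard library are available. Lean on these libraries where they do the work, as an engineer would, in place of code of your own. Each camera call takes 0.05 s, during which the arm holds its last target. There are 200 camera calls.

TASK

Pick up the small steel caddy and hang it on the wooden hanging board: bring the slot in its back plate sideways over the stud, behind the stud's head, until the stud meets the slot's inner end, then gently lower the caddy so that the stud sits in the notch, and let go. Do not force it against the board or stud, keep the caddy upright, and leave the tin, the garlic, the spice jar and the brush where they are.

Things in the scene. Friction and masses are not known exactly. Their poses are not given: they have to be found in the camera images.
- caddy: Loose steel caddy, about 0.25 kg: open tray 65 (x) x 120 (y) x 45 mm high with an upright back plate at its +x side, 5 mm thick (x +30 to +35), y -60 to +60, up to z 142 mm, topped by a black grip tab. Origin: centre of the underside, tray front at x -30; x runs from the open front to the back plate, z up. In the plate is a slot open at the -y edge (see slot_mouth, seat).
- slot_mouth (a point): Point on the caddy, mid plate, at the slot's open end: caddy (+32.5, -60, +97) mm. From here a level run 12 mm high (z 91 to 103) leads along +y to its inner end at y +6. Above it the plate reaches out to y -60 as a lip; below it only to y -22: with the stud's shank between y -58 and -27 the lip can be lowered onto the shank until it touches.
- seat (a point): Point on the caddy, mid plate, where the stud's axis lies when seated: caddy (+32.5, 0, +119) mm. A notch 12 mm wide (y -6 to +6) goes up from the slot's inner end to z 123, so after sliding fully in the caddy drops 20 to 24 mm to seat. It then leans forward up to 3 degrees.
- grip (a point): On the caddy's black grip tab, caddy (+30, 0, +188) mm. Tab: 10 mm thick in x (+25 to +35), 36 mm wide in y, z 136 to 200. Pinch it here from above, fingers closing along the caddy's x; with the TCP here the fingertips stay above the board's top edge. A weak grip lets the caddy turn; 90 N holds.
- stand: Fixed wooden hanging board: upright panel 220 mm wide (y), 18 mm thick, top edge at z 200 mm. Origin: on the worktop under the panel's middle, in the plane of its front face; x points into the panel (away from the hanging side), y along it, z up. Caddy's axes are parallel to these when hung. More than 15 N between caddy and board or stud counts as forcing.
- stud_nominal (a point): Point on the board's front face, board (0, 0, 175) mm: nominal root of the rigid steel stud, which stands out along -x: shank 8 mm diameter, 10 mm long, then a head 24 mm diameter, 5 mm thick. The back plate goes in the 10 mm gap behind the head (mid plate at x -5). The stud is really up to 8 mm higher or lower and up to 12 mm to either side of this point: not measured, feel for it.
- tin: Bystander: short food tin, 75 mm diameter, 58 mm high, origin at the centre of its underside. Must stay.
- garlic: Bystander: garlic bulb, about 50 mm, origin under its centre. Must stay.
- spice_jar: Bystander: spice jar, 45 mm diameter, 106 mm high, origin at the centre of its underside. Must stay.
- brush_1: Bystander: long dish brush lying at the front right of the worktop, 269 mm long. Must stay. Behind it stands a fixed water bottle, 200 mm wide and over 500 mm tall (centre about x 0.61, y -0.25): draw the arm back when swinging past it.

How it is judged:
On the way, in this order (a step that is already met when the one before it is completed fails the run):
1. the caddy is lifted clear of the worktop (height (world z) of caddy above 0.03 m), for 0.1 s.
2. the slot is being slid over the stud from the side: plate in the gap behind the stud's head, stud part way along the slot (y of seat in the frame of stand between 0.01 and 0.04 m and x of seat in the frame of stand between -0.01 and 0 m and z of seat in the frame of stand between 0.175 and 0.212 m), for 0.02 s.
At the end, for the whole second after the job is handed in: The caddy hangs on the stud, released and at rest: back plate between panel and stud head, seat point within 16 mm sideways of the board's middle line and 165 to 184.5 mm above the worktop (the stud's adjustment plus play), within 0.15 rad of upright and of parallel to the board (y of seat in the frame of stand between -0.016 and 0.016 m and x of seat in the frame of stand between -0.01 and 0 m and z of seat in the frame of stand between 0.165 and 0.1845 m and angle between caddy's own z axis and vertical below 0.15 rad and angle between the y axis of caddy and the y axis of stand, either way round below 0.15 rad and contact force between caddy and stand above 0.5 N and linear speed of caddy below 0.03 m/s); the robot touches nothing.
It fails at once if the caddy is forced against the board or its stud (over 15 N) (contact force between caddy and stand above 15 N).
It fails at once if the caddy is tipped (over 0.5 rad) (angle between caddy's own z axis and vertical above 0.5 rad).
It fails at once if a bystander is disturbed (tin, garlic, spice jar or brush moved over 25 mm) (distance of any of tin, garlic, spice_jar, brush_1 from where it was at the start of the episode above 0.025 m).
It also fails if it takes over 54 s, if anything falls off the work surface, if the arm or the gripper's body presses on something with over 40 N, if the wrist force passes 120 N, or if a joint passes its speed limit or range.

## Working session

There is one attempt and no reset: what is moved stays moved. The work goes in short steps, Python scripts to look and compute and a shell command to move; the robot and the scene stay as the last step left them, time stands still between calls to the robot, and variables do not carry over. Pictures are saved under pics/ and viewed, at most 10 in all, crops included, and the job is handed in when it is done.

```bash
mkdir -p pics; python3 - <<'E'
from station import telemetry, read_camera
import cv2,numpy as np
for n in ("scene","side"):
    c=read_camera(n); cv2.imwrite(f"pics/{n}0.png",c["image"]); print(n,c["K"].tolist(),np.round(c["R"],3).tolist(),np.round(c["t"],3).tolist(), np.round(-c["R"].T@c["t"],3))
s=telemetry.get_state(); print({k:np.round(v,3).tolist() for k,v in s.items()})
E
```

```text
scene [[539.1658819291098, 0.0, 321.14361094426755], [0.0, 539.1658819291098, 235.34461262880973], [0.0, 0.0, 1.0]] [[-0.557, -0.831, -0.017], [-0.627, 0.433, -0.647], [0.545, -0.35, -0.762]] [0.375, 0.34, 0.967] [-0.105  0.502  0.963]
side [[519.5742097121221, 0.0, 327.41464822869006], [0.0, 519.5742097121221, 240.3276109201566], [0.0, 0.0, 1.0]] [[0.558, -0.829, 0.011], [-0.606, -0.417, -0.677], [0.566, 0.372, -0.736]] [-0.193, 0.438, 0.722] [-0.036 -0.246  0.83 ]
{'time_s': 0.1, 'joint_positions': [-1.292, 0.528, 1.434, 0.0, 1.181, -0.178], 'joint_velocities': [0.001, -0.003, -0.004, -0.0, 0.0, 0.001], 'tau': [0.0, -44.33, -17.859, -0.0, 0.004, 0.0], 'position': [0.276, -0.56, 0.249], 'ee_rot': [-3.14, -0.0, 0.458], 'wrist_force': [0.198, 0.726, -0.906], 'wrist_torque': [-0.036, -0.064, -0.018], 'grasp_force': 0.0, 'width': 0.086}
```

View pics/scene0.png

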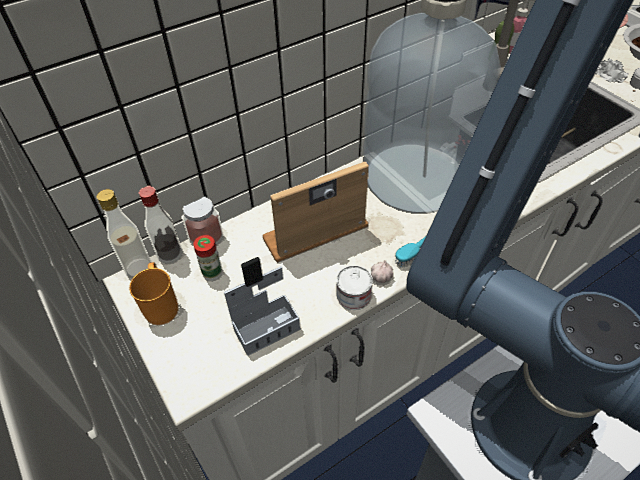

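View pics/side0.png

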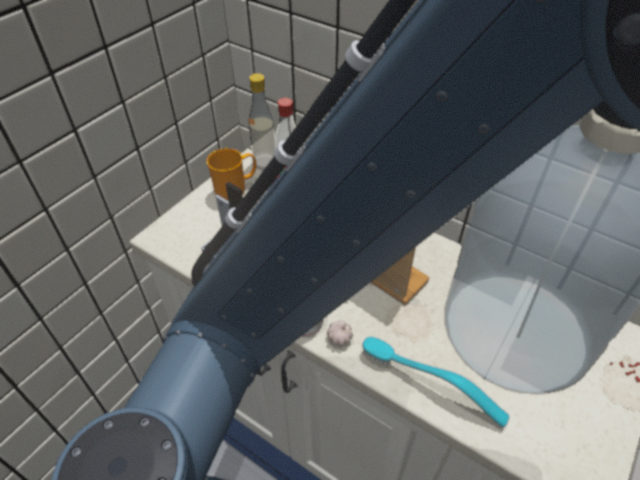

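The scene view shows the caddy around (265,315) with its tab at (252,270), the board's top edge from (273,195) to (367,165), and the stud near (328,195). The arm blocks most of the side view. I'll zoom in on the scene view.

```bash
python3 - <<'E'
import cv2
im=cv2.imread("pics/scene0.png")[155:355,215:415]
cv2.imwrite("pics/crop0.png",cv2.resize(im,(600,600),interpolation=cv2.INTER_CUBIC))
E
```

```text
(no output)
```

View pics/crop0.png

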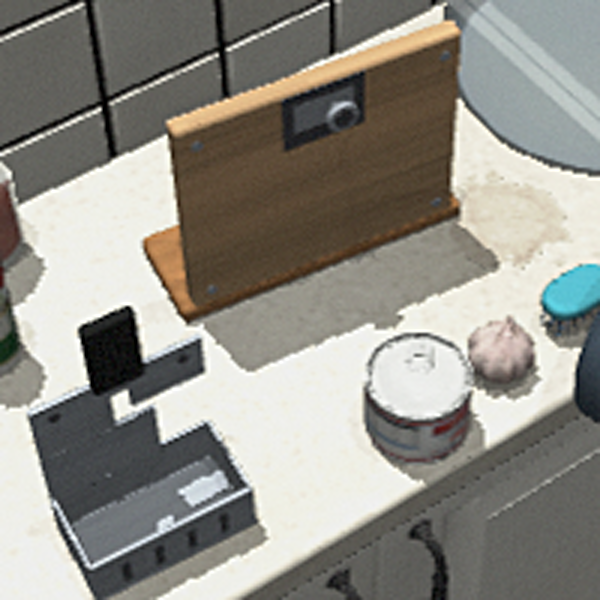

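The crop shows the panel's front top corners at about (174,137) and (458,36), the stud head at (343,117), the plate's top corners at (31,412) and (202,341), and the tab's top at (80-135, 308-325). The tray's front rim corners are near (92,567) and (253,491).

```bash
cat > h.py <<'E'
import numpy as np
def ray(c,u,v):
    d=c["R"].T@np.linalg.inv(c["K"])@[u,v,1.]; return -c["R"].T@c["t"],d
def onz(c,u,v,z):
    o,d=ray(c,u,v); return o+d*(z-o[2])/d[2]
def onplane(c,u,v,p,n):
    o,d=ray(c,u,v); return o+d*(np.dot(n,p-o)/np.dot(n,d))
def proj(c,X):
    q=c["K"]@(c["R"]@np.asarray(X)+c["t"]); return q[:2]/q[2]
E
python3 - <<'E'
from h import *
from station import read_camera
c=read_camera("scene")
f=lambda u,v,z:onz(c,215+u/3,155+v/3,z)
P={k:f(*a) for k,a in dict(bl=(174,137,.2),br=(458,36,.2),pl=(31,412,.142),pr=(202,341,.142),tl=(81,326,.2),tr=(134,309,.2),fl=(92,567,.045),fr=(253,491,.045),tin=(418,365,.058),gar=(502,352,.02)).items()}
for k in P: print(k,P[k].round(3))
b=P['br']-P['bl'];print("board width",np.linalg.norm(b),"y-axis yaw",np.degrees(np.arctan2(-b[0]*-1,-b[1])))
for a,d in(('pl','pr'),('tl','tr'),('fl','fr')):
    q=P[a]-P[d];print(a,np.linalg.norm(q),np.degrees(np.arctan2(-q[0],q[1])), (P[a]+P[d])/2)
y=-b/np.linalg.norm(b); x=np.array([y[1],-y[0],0]); o=(P['bl']+P['br'])/2; o[2]=0
print("board o,x,y",o,x,y)
s=onplane(c,215+343/3,155+117/3,o-.015*x,x); print("stud head",s,"board",x@(s-o),y@(s-o),s[2])
E
```

```text
bl [0.569 0.18  0.2  ]
br [ 0.541 -0.031  0.2  ]
pl [0.468 0.347 0.142]
pr [0.455 0.232 0.142]
tl [0.466 0.305 0.2  ]
tr [0.459 0.273 0.2  ]
fl [0.407 0.351 0.045]
fr [0.396 0.237 0.045]
tin [0.41  0.093 0.058]
gar [0.407 0.019 0.02 ]
board width 0.21330503175465318 y-axis yaw -7.680438061913706
pl 0.11546364537237569 -6.482841625369824 [0.4615557  0.28962621 0.142     ]
tl 0.033065297854010973 -11.783148127851623 [0.46250846 0.28875188 0.2       ]
fl 0.11536024688229488 -5.246936529054417 [0.40172176 0.29394537 0.045     ]
board o,x,y [0.5547551 0.0743023 0.       ] [ 0.99102889 -0.13364784  0.        ] [1.33647836e-01 9.91028888e-01 5.20486092e-16]
stud head [0.53857386 0.06655004 0.17851679] board -0.014999999999999973 -0.009845302213067618 0.178516787227478
```

Tray, plate and board widths come out close to the given sizes. The caddy's yaw is about -6.4° and the board's about -7.7°. The stud looks to be near board y -10, z 178. I'll swing over with the arm drawn back.

```bash
python3 -m handwheel '[[[0,0,0.08,-0.0065,0.04,0.0175,1],[0,0,0.08,-0.0065,0.04,0.0175,1],[0,0,0.08,-0.0065,0.04,0.0175,1],[0,0,0.08,-0.0065,0.04,0.0175,1],[0,0,0.08,0.0155,0.036,0,1],[0,0,0.08,0.0155,0.036,0,1],[0,0,0.08,0.0155,0.036,0,1],[0,0,0.08,0.0155,0.036,0,1],[0,0,0.08,0.0155,0.036,0,1],[0,0,0.08,0.0155,0.036,0,1],[0,0,0.08,0.0155,0.036,0,1],[0,0,0.08,0.0155,0.036,0,1]]]'
```

```text
time_s: 1.15
position: [0.3758, -0.1197, 0.3162]
ee_rot: [3.141, 0.0, 1.421]
wrist_force: [1.2, -1.0, -0.0]
width: 0.0855
grasp_force: 0.0
```

```bash
python3 -m handwheel '[[[0,0,0.01,0.0078,0.0362,0,1],[0,0,0.01,0.0078,0.0362,0,1],[0,0,0.01,0.0078,0.0362,0,1],[0,0,0.01,0.0078,0.0362,0,1],[0,0,0,0.0078,0.0362,0,1],[0,0,0,0.0078,0.0362,0,1],[0,0,0,0.0078,0.0362,0,1],[0,0,0,0.0078,0.0362,0,1],[0,0,0,0.0078,0.0362,0,1],[0,0,0,0.0078,0.0362,0,1],[0,0,0,0.0078,0.0362,0,1],[0,0,0,0,0,0,1]]]'
python3 - <<'E'
from station import *
from h import *
import cv2
im=[]
for n in("wrist","side"):
    c=read_camera(n); im.append(c["image"]); print(n,c["K"].round(1).tolist(),(-c["R"].T@c["t"]).round(3))
cv2.imwrite("pics/w1.png",cv2.resize(np.hstack(im),(800,300),interpolation=cv2.INTER_AREA))
E
```

```text
time_s: 2.15
position: [0.4626, 0.2823, 0.3159]
ee_rot: [3.14, -0.004, 1.463]
wrist_force: [-0.1, -0.2, -0.4]
width: 0.0856
grasp_force: 0.0
wrist [[342.9, 0.0, 321.8], [0.0, 342.9, 237.9], [0.0, 0.0, 1.0]] [0.47  0.358 0.44 ]
side [[519.6, 0.0, 327.4], [0.0, 519.6, 240.3], [0.0, 0.0, 1.0]] [-0.036 -0.246  0.83 ]
```

View pics/w1.png

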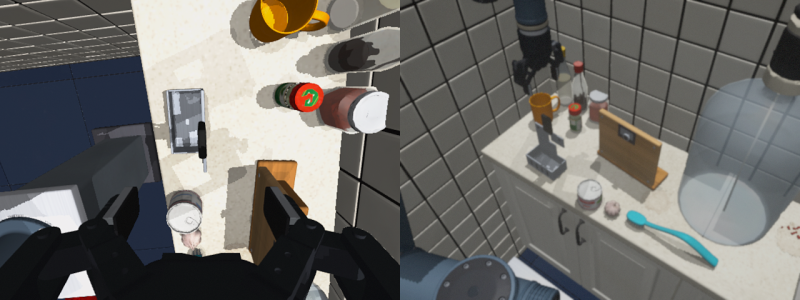

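The wrist view shows the tab near full-image pixel (323,221) and the caddy beside it at (296,192). The side view now sees both the caddy and the board clearly. Next I'll take a zoomed crop of each.

```bash
python3 - <<'E'
from station import *
import cv2,numpy as np
w=read_camera("wrist")["image"][130:290,250:350]; s=read_camera("side")["image"][160:320,190:440]
z=lambda i,k:cv2.resize(i,None,fx=k,fy=k,interpolation=cv2.INTER_CUBIC)
a=z(w,2.2); b=z(s,2.2)
cv2.imwrite("pics/c2.png",np.hstack([a,b])); print(a.shape,b.shape)
E
```

```text
(352, 220, 3) (352, 550, 3)
```

View pics/c2.png

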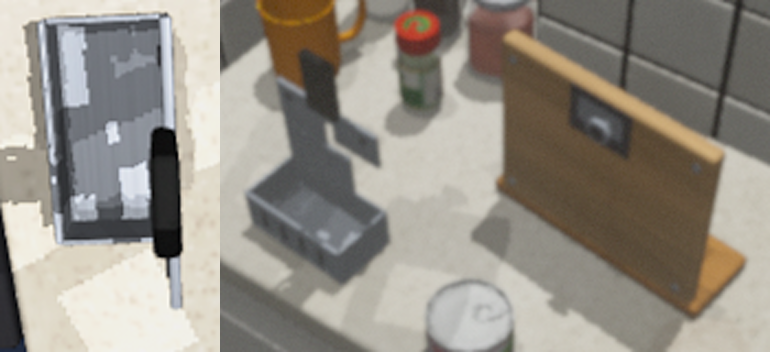

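The left part of the crop (wrist) shows the tab's near end at (154-180, 255) and the plate's lip end at (171-181, 306). The right part (side) shows the panel's top front corners at (504,45) and (717,160) and the stud head at (599,127).

```bash
python3 - <<'E'
from h import *
from station import *
w=read_camera("wrist"); s=read_camera("side"); c=read_camera("scene")
W=lambda u,v,z:onz(w,250+u/2.2,130+v/2.2,z)
S=lambda u,v:(190+(u-220)/2.2,160+v/2.2)
for n,a in dict(tabA=(154,255,.2),tabB=(180,257,.2),tabM1=(152,190,.2),tabM2=(180,190,.2),lipA=(170,306,.142),lipB=(182,306,.142),plA=(162,15,.142),plB=(171,15,.142)).items(): print(n,W(*a).round(4))
bl,br=onz(s,*S(504,45),.2),onz(s,*S(717,160),.2)
print("side board",bl,br,np.linalg.norm(bl-br))
def tri(c1,p1,c2,p2):
    o1,d1=ray(c1,*p1);o2,d2=ray(c2,*p2)
    t=np.linalg.lstsq(np.c_[d1,-d2],o2-o1,rcond=None)[0];a,b=o1+t[0]*d1,o2+t[1]*d2
    return (a+b)/2,np.linalg.norm(a-b)
C=lambda u,v:(215+u/3,155+v/3)
st,e=tri(c,C(343,117),s,S(599,127));print("stud",st,e)
L,e1=tri(c,C(174,137),s,S(504,45));R,e2=tri(c,C(458,36),s,S(717,160));print("L,R",L,R,e1,e2)
y=(L-R);y[2]=0;y/=np.linalg.norm(y);x=np.array([y[1],-y[0],0]);o=(L+R)/2
print("yaw",np.degrees(np.arctan2(x[1],x[0])),np.linalg.norm(L-R),"o",o,"stud in board",x@(st-o),y@(st-o))
print(telemetry.get_state()["position"])
E
```

```text
tabA [0.4587 0.2719 0.2   ]
tabB [0.4673 0.2703 0.2   ]
tabM1 [0.4606 0.2942 0.2   ]
tabM2 [0.4697 0.2932 0.2   ]
lipA [0.4603 0.2291 0.142 ]
lipB [0.4654 0.2286 0.142 ]
plA [0.4701 0.3474 0.142 ]
plB [0.4735 0.347  0.142 ]
side board [0.56519361 0.16922311 0.2       ] [ 0.54774575 -0.03976311  0.2       ] 0.20971329642410863
stud [0.54489787 0.06366271 0.17558882] 0.0060780137018144635
L,R [0.57622221 0.1762     0.19009771] [ 0.55034707 -0.03790561  0.19288517] 0.0022960719887782405 0.00586182257218291
yaw -6.890905298846313 0.2156814903106425 o [0.56328464 0.0691472  0.19149144] stud in board -0.017595923647428485 -0.007650901507209522
[0.46134286 0.27535856 0.31611509]
```

The tab centre is (0.465, 0.289), and both views agree. Now I'll descend and settle, then check the reached pose before closing.

```bash
python3 -m handwheel '[[[0,0,0.015,0.0037,0.0136,0,1],[0,0,0,0,0,-0.02,1],[0,0,0,0,0,-0.02,1],[0,0,0,0,0,-0.02,1],[0,0,0,0,0,-0.02,1],[0,0,0,0,0,-0.02,1],[0,0,0,0,0,-0.02,1],[0,0,0,0,0,-0.008,1],[0,0,0,0,0,0,1],[0,0,0,0,0,0,1],[0,0,0,0,0,0,1]]]' 90
```

```text
time_s: 3.42
position: [0.4662, 0.2906, 0.1892]
ee_rot: [3.139, -0.001, 1.473]
wrist_force: [0.3, 0.1, 0.8]
width: 0.0854
grasp_force: 0.0
```

```bash
python3 -m handwheel '[[[0,0,0,0,0,0,0],[0,0,0,0,0,0,0],[0,0,0,0,0,0,0],[0,0,0,0,0,0,0],[0,0,0,0,0,0,0],[0,0,0,0,0,0,0],[0,0,0,0,0,0,0],[0,0,0,0,0,0,0],[0,0,0,0,0,0,0],[0,0,0,0,0,0,0],[0,0,0,0,0,0,0],[0,0,0,0,0,0,0]]]' 90
```

```text
time_s: 4.42
position: [0.4655, 0.2902, 0.1884]
ee_rot: [3.141, -0.0, 1.473]
wrist_force: [0.2, -0.5, 5.5]
width: 0.0086
grasp_force: 88.6
```

```bash
python3 -m handwheel '[[[0,0,0,0,0,0.01,0],[0,0,0,0,0,0.02,0],[0,0,0,0,0,0.02,0],[0,0,0,0,0,0.02,0],[0,0,0,0,0,0.015,0],[0,0,0,0,0,0,0],[0,0,0,0,0,0,0],[0,0,0,0,0,0,0]]]' 90
python3 -m handwheel '[[[0,0,-0.01,0.003,-0.009,0,0],[0,0,-0.01,0.006,-0.018,0,0],[0,0,-0.01,0.006,-0.018,0,0],[0,0,0,0.006,-0.018,0,0],[0,0,0,0.006,-0.018,0,0],[0,0,0,0.006,-0.018,0,0],[0,0,0,0.006,-0.018,0,0],[0,0,0,0.006,-0.018,0,0],[0,0,0,0.003,-0.01,0,0],[0,0,0,0,0,0,0],[0,0,0,0,0,0,0],[0,0,0,0,0,0,0]]]' 90
python3 - <<'E'
from station import *
import cv2,numpy as np
a=read_camera("scene")["image"][110:300,240:400]; b=read_camera("side")["image"][130:320,220:410]; 
z=lambda i,k:cv2.resize(i,None,fx=k,fy=k,interpolation=cv2.INTER_CUBIC)
im=np.hstack([z(a,2.2),z(b,2.2)]); cv2.imwrite("pics/c3.png",im); print(im.shape,telemetry.get_state()["position"],telemetry.get_state()["ee_rot"],telemetry.get_state()["wrist_force"])
E
```

```text
time_s: 5.08
position: [0.4641, 0.2899, 0.2718]
ee_rot: [-3.139, 0.001, 1.473]
wrist_force: [0.0, -0.8, -2.3]
width: 0.0087
grasp_force: 87.8
time_s: 6.08
position: [0.5126, 0.1457, 0.2726]
ee_rot: [-3.14, -0.0, 1.443]
wrist_force: [-0.2, 0.8, -1.4]
width: 0.0084
grasp_force: 87.8
(418, 770, 3) [0.51265094 0.14612552 0.27287181] [-3.14078057e+00 -2.57803221e-04  1.44390059e+00] [ 0.49955975 -0.22330961 -2.60634048]
```

View pics/c3.png

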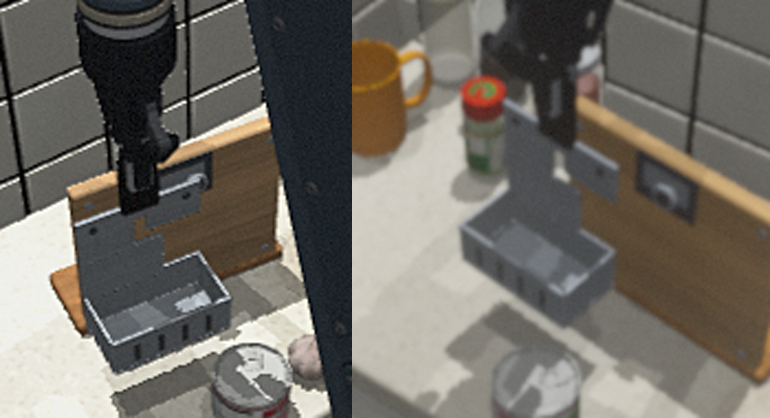

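The caddy hangs level in front of the board. The scene part of the crop shows the lip's end top corner at (201,180) and the plate's left top corner at (76,224). The side part shows the lip corner at (618,166), the plate's left top at (506,100) and the stud head at (663,196). I'll use the known lip position to cancel camera bias.

```bash
python3 - <<'E'
from h import *
from station import *
s=read_camera("side"); c=read_camera("scene")
def tri(p1,p2):
    o1,d1=ray(c,*p1);o2,d2=ray(s,*p2)
    t=np.linalg.lstsq(np.c_[d1,-d2],o2-o1,rcond=None)[0];a,b=o1+t[0]*d1,o2+t[1]*d2
    return (a+b)/2,np.linalg.norm(a-b)
C=lambda u,v:(240+u/2.2,110+v/2.2); S=lambda u,v:(220+(u-352)/2.2,130+v/2.2)
st=telemetry.get_state(); p=np.array(st["position"]); yaw=st["ee_rot"][2]-np.pi/2
x=np.array([np.cos(yaw),np.sin(yaw),0]); y=np.array([-x[1],x[0],0]); z=np.array([0,0,1])
org=p-.030*x-.001*y-.1884*z
for n,q,a,b in (("lip",(.030,-.06,.142),C(201,180),S(618,166)),("left",(.030,.06,.142),C(76,224),S(506,100))):
    P=org+q[0]*x+q[1]*y+q[2]*z; t,e=tri(a,b); print(n,P.round(4),t.round(4),"bias",(t-P).round(4),round(e,4),"pix err scene",(np.array(a)-proj(c,P)).round(1),"side",(np.array(b)-proj(s,P)).round(1))
for n,b in (("stud c3",S(663,196)),("stud c2",(190+(599-220)/2.2,160+127/2.2))): print(n,b, tri((215+343/3,155+117/3),b))
E
```

```text
lip [0.5051 0.0855 0.2267] [0.5058 0.0851 0.2255] bias [ 0.0007 -0.0005 -0.0012] 0.0048 pix err scene [0.5 1.3] side [ 1.1 -0.9]
left [0.5203 0.2046 0.2267] [0.5215 0.2027 0.2252] bias [ 0.0012 -0.0019 -0.0015] 0.002 pix err scene [0.8 0.2] side [1.6 0.2]
stud c3 (361.3636363636364, 219.09090909090907) (array([0.54358829, 0.06389287, 0.17490519]), np.float64(0.003179909274718481))
stud c2 (362.27272727272725, 217.72727272727272) (array([0.54489787, 0.06366271, 0.17558882]), np.float64(0.0060780137018144635))
```

Camera bias is about 1 mm, and the stud is at about z 176.5 and board y -6 to -8. I'll advance toward the panel with the mouth beside the head, a bit clear of the panel.

```bash
python3 -m handwheel '[[[0,0,0,0.001,0.008,0,0],[0,0,0,0.005,-0.0006,0,0],[0,0,0,0.01,-0.0013,0,0],[0,0,0,0.01,-0.0013,0,0],[0,0,0,0.01,-0.0013,0,0],[0,0,0,0.0047,-0.0006,0,0],[0,0,0,0,0,0,0],[0,0,0,0,0,0,0],[0,0,0,0,0,0,0],[0,0,0,0,0,0,0]]]' 90
cat > st.py <<'E'
import numpy as np
from station import telemetry
s=telemetry.get_state();p=s["position"];d=np.array(p[:2])-[.557,.069]
x=np.array([.992,-.127]);y=np.array([.127,.992]);f=np.array(s["wrist_force"])
print("p",np.round(p,4),"board xy",round(x@d,4),round(y@d,4),"f xyz board",round(x@f[:2],2),round(y@f[:2],2),round(f[2],2),"tq",np.round(s["wrist_torque"],2),"rot",np.round(s["ee_rot"],4))
E
python3 st.py
```

```text
time_s: 7.12
position: [0.5533, 0.1481, 0.2729]
ee_rot: [-3.141, 0.0, 1.443]
wrist_force: [-0.8, 1.1, -3.0]
width: 0.0085
grasp_force: 87.8
p [0.5533 0.1481 0.2729] board xy -0.0137 0.078 f xyz board -0.9 1.0 -3.04 tq [-0.02  0.01 -0.  ] rot [-3.1406e+00  1.0000e-04  1.4428e+00]
```

```bash
python3 - <<'E'
from station import *
import cv2,numpy as np
a=read_camera("scene")["image"][130:270,250:370]; b=read_camera("side")["image"][130:270,260:410]; 
z=lambda i,k:cv2.resize(i,None,fx=k,fy=k,interpolation=cv2.INTER_CUBIC)
im=np.hstack([z(a,2.9),z(b,2.9)]); cv2.imwrite("pics/c4.png",im); print(im.shape)
E
```

```text
(406, 783, 3)
```

View pics/c4.png

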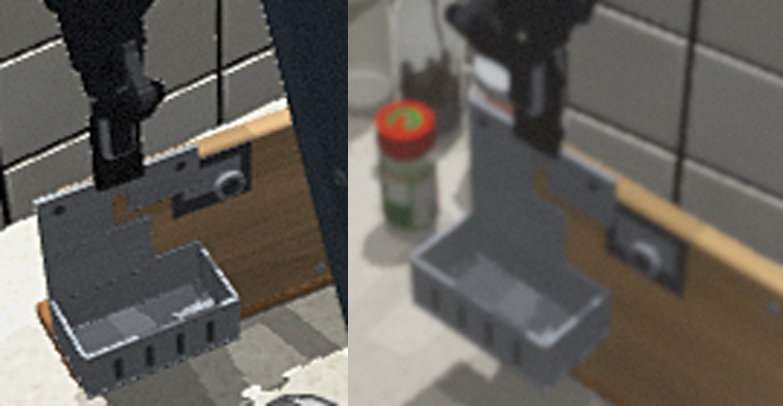

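The lip end is at (198,150-180) in the scene part, just left of the stud head at (228,185), and the plate is parallel to the panel. Now I'll feel for the panel.

```bash
python3 -m handwheel '[[[0,0,0,0.001,-0.00013,0,0],[0,0,0,0.001,-0.00013,0,0],[0,0,0,0.001,-0.00013,0,0],[0,0,0,0.001,-0.00013,0,0],[0,0,0,0,0,0,0],[0,0,0,0,0,0,0],[0,0,0,0,0,0,0]]]' >/dev/null; python3 st.py
for i in 1 ; do python3 -m handwheel '[[[0,0,0,0.0007,-0.0001,0,0],[0,0,0,0,0,0,0],[0,0,0,0,0,0,0]]]'>/dev/null; python3 st.py; done
python3 -m handwheel '[[[0,0,0,0.0007,-0.0001,0,0],[0,0,0,0,0,0,0],[0,0,0,0,0,0,0]]]'>/dev/null; python3 st.py
```

```text
p [0.5579 0.1476 0.273 ] board xy -0.0091 0.0781 f xyz board 0.18 0.77 -3.34 tq [-0.04 -0.04 -0.04] rot [-3.1414 -0.      1.4428]
p [0.5586 0.1475 0.2731] board xy -0.0083 0.0781 f xyz board 0.92 -0.93 -1.86 tq [-0.01 -0.03 -0.03] rot [3.1416 0.     1.4428]
p [0.5594 0.1474 0.2731] board xy -0.0076 0.0781 f xyz board 0.75 1.08 -2.53 tq [-0.09 -0.05 -0.02] rot [ 3.1416e+00 -1.0000e-04  1.4427e+00]
```

```bash
python3 -m handwheel '[[[0,0,0,0.0007,-0.0001,0,0],[0,0,0,0,0,0,0],[0,0,0,0,0,0,0]]]'>/dev/null; python3 st.py
python3 -m handwheel '[[[0,0,0,0.0007,-0.0001,0,0],[0,0,0,0,0,0,0],[0,0,0,0,0,0,0]]]'>/dev/null; python3 st.py
python3 -m handwheel '[[[0,0,0,0.0007,-0.0001,0,0],[0,0,0,0,0,0,0],[0,0,0,0,0,0,0]]]'>/dev/null; python3 st.py
```

```text
p [0.56   0.1473 0.2731] board xy -0.0069 0.0781 f xyz board -0.16 -0.02 -3.06 tq [-0.05 -0.03 -0.01] rot [-3.1415  0.      1.4428]
p [0.5607 0.1472 0.2731] board xy -0.0062 0.0781 f xyz board 0.37 0.11 -2.55 tq [ 0.    0.01 -0.01] rot [ 3.1416 -0.      1.4428]
p [0.5614 0.1471 0.2731] board xy -0.0055 0.0781 f xyz board 0.48 -0.31 -2.36 tq [-0.04 -0.07  0.02] rot [ 3.1416 -0.      1.4428]
```

```bash
python3 -m handwheel '[[[0,0,0,0.0006,-0.0001,0,0],[0,0,0,0,0,0,0],[0,0,0,0,0,0,0]]]'>/dev/null; python3 st.py
python3 -m handwheel '[[[0,0,0,0.0006,-0.0001,0,0],[0,0,0,0,0,0,0],[0,0,0,0,0,0,0]]]'>/dev/null; python3 st.py
python3 -m handwheel '[[[0,0,0,0.0006,-0.0001,0,0],[0,0,0,0,0,0,0],[0,0,0,0,0,0,0]]]'>/dev/null; python3 st.py
```

```text
p [0.5621 0.147  0.2731] board xy -0.0049 0.078 f xyz board -0.58 -0.17 -2.21 tq [ 0.04 -0.08 -0.03] rot [ 3.1415 -0.      1.4428]
p [0.5627 0.1469 0.2731] board xy -0.0043 0.078 f xyz board -0.95 0.13 -2.7 tq [ 0.01 -0.06  0.01] rot [ 3.1416 -0.      1.4428]
p [0.5632 0.1468 0.2731] board xy -0.0037 0.078 f xyz board 0.0 -0.1 -2.65 tq [-0.02 -0.05  0.01] rot [-3.1416 -0.      1.4429]
```

```bash
python3 -m handwheel '[[[0,0,0,0.0006,-0.0001,0,0],[0,0,0,0,0,0,0],[0,0,0,0,0,0,0]]]'>/dev/null; python3 st.py
python3 -m handwheel '[[[0,0,0,0.0006,-0.0001,0,0],[0,0,0,0,0,0,0],[0,0,0,0,0,0,0]]]'>/dev/null; python3 st.py
```

```text
p [0.5638 0.1467 0.2731] board xy -0.0031 0.078 f xyz board 0.03 0.07 -2.97 tq [ 0.01 -0.03  0.  ] rot [-3.1415 -0.      1.4428]
p [0.564  0.1467 0.2731] board xy -0.0029 0.078 f xyz board -1.33 0.91 -2.8 tq [ 0.06  0.22 -0.06] rot [-3.1407e+00 -1.0000e-04  1.4427e+00]
```

```bash
python3 -m handwheel '[[[0,0,0,0.0006,-0.0001,0,0],[0,0,0,0,0,0,0],[0,0,0,0,0,0,0]]]'>/dev/null; python3 st.py
python3 -m handwheel '[[[0,0,0,0.0006,-0.0001,0,0],[0,0,0,0,0,0,0],[0,0,0,0,0,0,0]]]'>/dev/null; python3 st.py
```

```text
p [0.5643 0.1467 0.273 ] board xy -0.0026 0.078 f xyz board -3.02 1.11 -0.89 tq [ 0.11  0.64 -0.16] rot [-3.1398e+00 -2.0000e-04  1.4426e+00]
p [0.5646 0.1467 0.2729] board xy -0.0023 0.078 f xyz board -5.17 1.84 0.35 tq [ 0.32  1.06 -0.21] rot [-3.1390e+00 -2.0000e-04  1.4427e+00]
```

Panel contact came at board x = -3.1 mm, slightly lip-end first. I'll back off 2.5 mm with a tiny yaw trim, then slide halfway in. Height is about 5 mm above slot-centre, which is free below there.

```bash
python3 -m handwheel '[[[0,0,-0.006,-0.0043,0.0005,0,0],[0,0,0,0,0,0,0],[0,0,0,0,0,0,0],[0,0,0,0,0,0,0]]]'>/dev/null; python3 st.py
python3 -m handwheel '[[[0,0,0,-0.0005,-0.0035,0,0],[0,0,0,-0.0005,-0.0035,0,0],[0,0,0,-0.0005,-0.0035,0,0],[0,0,0,-0.0005,-0.0035,0,0],[0,0,0,0,0,0,0],[0,0,0,0,0,0,0],[0,0,0,0,0,0,0]]]'>/dev/null; python3 st.py
```

```text
p [0.5623 0.1466 0.2733] board xy -0.0046 0.0777 f xyz board -0.22 0.16 -3.71 tq [-0.02 -0.03 -0.03] rot [3.1390e+00 1.0000e-04 1.4369e+00]
p [0.5594 0.1328 0.2731] board xy -0.0057 0.0636 f xyz board 0.11 -0.56 -2.55 tq [ 0.03 -0.1   0.03] rot [ 3.1414e+00 -1.0000e-04  1.4365e+00]
```

```bash
python3 -m handwheel '[[[0,0,0,-0.0005,-0.0035,0,0],[0,0,0,-0.0005,-0.0035,0,0],[0,0,0,-0.0005,-0.0035,0,0],[0,0,0,0,0,0,0],[0,0,0,0,0,0,0]]]'>/dev/null; python3 st.py
```

```text
p [0.5578 0.1221 0.2731] board xy -0.006 0.0528 f xyz board -0.22 -0.52 -3.21 tq [-0.03 -0.06  0.03] rot [ 3.1416e+00 -1.0000e-04  1.4363e+00]
```

```bash
python3 -m handwheel '[[[0,0,0,-0.0004,-0.0035,0,0],[0,0,0,-0.0004,-0.0035,0,0],[0,0,0,-0.0004,-0.0035,0,0],[0,0,0,0,0,0,0],[0,0,0,0,0,0,0]]]'>/dev/null; python3 st.py
```

```text
p [0.5566 0.1116 0.2731] board xy -0.0058 0.0422 f xyz board -0.43 0.48 -2.48 tq [ 0.   -0.05 -0.01] rot [-3.1416e+00 -1.0000e-04  1.4362e+00]
```

```bash
python3 -m handwheel '[[[0,0,0,-0.0004,-0.003,0,0],[0,0,0,-0.0004,-0.003,0,0],[0,0,0,0,0,0,0],[0,0,0,0,0,0,0]]]'>/dev/null; python3 st.py
python3 - <<'E'
from station import *
import cv2,numpy as np
a=read_camera("scene")["image"][150:230,270:350]; b=read_camera("side")["image"][170:250,300:380]; 
z=lambda i,k:cv2.resize(i,None,fx=k,fy=k,interpolation=cv2.INTER_CUBIC)
im=np.hstack([z(a,4.9),z(b,4.9)]); cv2.imwrite("pics/c5.png",im); print(im.shape)
E
```

```text
p [0.5558 0.1057 0.2731] board xy -0.0058 0.0363 f xyz board -0.02 -0.04 -3.47 tq [ 0.03 -0.02  0.05] rot [-3.1416e+00 -1.0000e-04  1.4364e+00]
(392, 784, 3)
```

View pics/c5.png

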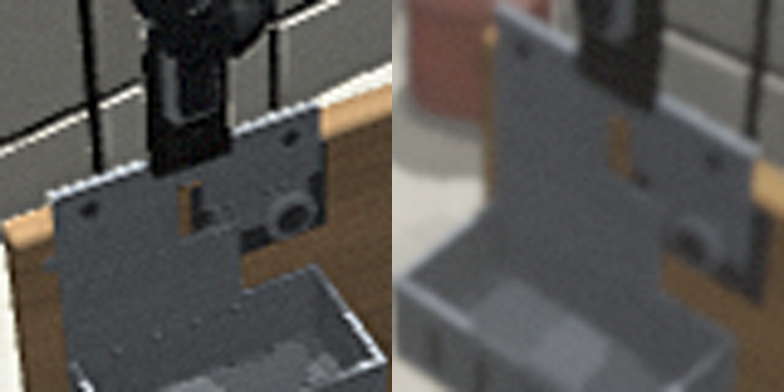

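The lip is behind the stud head (head at (291,214) in the scene part, drawn over the plate). Now I'll lower it gently until the lip touches the shank.

```bash
python3 -m handwheel '[[[0,0,0,0,0,-0.001,0],[0,0,0,0,0,-0.001,0],[0,0,0,0,0,-0.001,0],[0,0,0,0,0,0,0],[0,0,0,0,0,0,0]]]'>/dev/null; python3 st.py
python3 -m handwheel '[[[0,0,0,0,0,-0.0007,0],[0,0,0,0,0,0,0],[0,0,0,0,0,0,0]]]'>/dev/null; python3 st.py
python3 -m handwheel '[[[0,0,0,0,0,-0.0007,0],[0,0,0,0,0,0,0],[0,0,0,0,0,0,0]]]'>/dev/null; python3 st.py
```

```text
p [0.5557 0.1059 0.2699] board xy -0.006 0.0365 f xyz board -0.6 -0.74 -2.26 tq [-0.03 -0.05 -0.01] rot [-3.1413e+00  1.0000e-04  1.4369e+00]
p [0.5558 0.1059 0.2693] board xy -0.0059 0.0365 f xyz board 0.21 -0.9 -2.69 tq [-0.   -0.05  0.  ] rot [-3.1415  0.      1.4368]
p [0.5558 0.1059 0.2686] board xy -0.0059 0.0365 f xyz board 0.29 0.7 -2.6 tq [ 0.   -0.01  0.02] rot [-3.1415  0.      1.4368]
```

```bash
python3 -m handwheel '[[[0,0,0,0,0,-0.0007,0],[0,0,0,0,0,0,0],[0,0,0,0,0,0,0]]]'>/dev/null; python3 st.py
python3 -m handwheel '[[[0,0,0,0,0,-0.0007,0],[0,0,0,0,0,0,0],[0,0,0,0,0,0,0]]]'>/dev/null; python3 st.py
```

```text
p [0.5558 0.1059 0.2679] board xy -0.0059 0.0364 f xyz board -0.56 0.46 -2.69 tq [-0.04 -0.05 -0.03] rot [-3.1415  0.      1.4368]
p [0.5558 0.1059 0.2672] board xy -0.0059 0.0365 f xyz board 0.66 -0.14 -1.99 tq [-0.03 -0.07  0.03] rot [-3.1414  0.      1.4368]
```

```bash
python3 -m handwheel '[[[0,0,0,0,0,-0.0007,0],[0,0,0,0,0,0,0],[0,0,0,0,0,0,0]]]'>/dev/null; python3 st.py
python3 -m handwheel '[[[0,0,0,0,0,-0.0006,0],[0,0,0,0,0,0,0],[0,0,0,0,0,0,0]]]'>/dev/null; python3 st.py
```

```text
p [0.5558 0.1059 0.2665] board xy -0.0059 0.0364 f xyz board 0.54 -0.45 -2.92 tq [-0.05 -0.01  0.03] rot [-3.1415  0.      1.4368]
p [0.5558 0.1059 0.2659] board xy -0.0059 0.0365 f xyz board -0.06 -0.38 -1.67 tq [ 0.02 -0.08 -0.04] rot [-3.1415 -0.      1.4368]
```

```bash
python3 -m handwheel '[[[0,0,0,0,0,-0.0005,0],[0,0,0,0,0,0,0],[0,0,0,0,0,0,0]]]'>/dev/null; python3 st.py
python3 -m handwheel '[[[0,0,0,0,0,-0.0005,0],[0,0,0,0,0,0,0],[0,0,0,0,0,0,0]]]'>/dev/null; python3 st.py
```

```text
p [0.5558 0.1059 0.2654] board xy -0.0059 0.0365 f xyz board -0.16 -0.56 -3.29 tq [ 0.   -0.05 -0.04] rot [-3.1415  0.      1.4368]
p [0.5558 0.1059 0.2649] board xy -0.0059 0.0365 f xyz board 0.27 -0.32 -2.62 tq [-0.01 -0.12 -0.02] rot [-3.1415 -0.      1.4368]
```

```bash
python3 -m handwheel '[[[0,0,0,0,0,-0.0006,0],[0,0,0,0,0,0,0],[0,0,0,0,0,0,0]]]'>/dev/null; python3 st.py
python3 -m handwheel '[[[0,0,0,0,0,-0.0006,0],[0,0,0,0,0,0,0],[0,0,0,0,0,0,0]]]'>/dev/null; python3 st.py
```

```text
p [0.5558 0.1059 0.2643] board xy -0.0059 0.0365 f xyz board -0.77 0.44 -2.48 tq [-0.04 -0.07  0.05] rot [-3.1415 -0.      1.4368]
p [0.5559 0.1059 0.2639] board xy -0.0058 0.0365 f xyz board -0.04 -0.07 -1.27 tq [ 0.03 -0.01  0.02] rot [ 3.1414e+00 -1.0000e-04  1.4368e+00]
```

```bash
python3 -m handwheel '[[[0,0,0,0,0,-0.0005,0],[0,0,0,0,0,0,0],[0,0,0,0,0,0,0]]]'>/dev/null; python3 st.py
python3 -m handwheel '[[[0,0,0,0,0,-0.0005,0],[0,0,0,0,0,0,0],[0,0,0,0,0,0,0]]]'>/dev/null; python3 st.py
```

```text
p [0.5559 0.106  0.2637] board xy -0.0057 0.0366 f xyz board -0.76 0.38 0.77 tq [ 0.03  0.11 -0.06] rot [ 3.1411e+00 -2.0000e-04  1.4368e+00]
p [0.556  0.1061 0.2635] board xy -0.0057 0.0366 f xyz board -0.89 1.39 5.35 tq [ 0.01  0.26 -0.  ] rot [ 3.1407e+00 -3.0000e-04  1.4368e+00]
```

```bash
python3 -m handwheel '[[[0,0,0,0,0,0,0]]]'>/dev/null; python3 st.py; python3 -m handwheel '[[[0,0,0,0,0,0.0005,0],[0,0,0,0,0,0,0],[0,0,0,0,0,0,0]]]'>/dev/null; python3 st.py;python3 -m handwheel '[[[0,0,0,0,0,0,0]]]'>/dev/null; python3 st.py
```

```text
p [0.556  0.1061 0.2634] board xy -0.0057 0.0367 f xyz board -1.36 1.78 5.95 tq [ 0.09  0.32 -0.12] rot [ 3.1407e+00 -4.0000e-04  1.4369e+00]
p [0.556  0.106  0.2635] board xy -0.0057 0.0366 f xyz board -0.42 1.05 4.8 tq [ 0.1   0.19 -0.09] rot [ 3.1410e+00 -3.0000e-04  1.4368e+00]
p [0.556  0.106  0.2635] board xy -0.0057 0.0366 f xyz board -0.98 1.83 4.74 tq [ 0.14  0.21 -0.04] rot [ 3.1410e+00 -3.0000e-04  1.4368e+00]
```

```bash
python3 - <<'E'
from station import *
import cv2,numpy as np
a=read_camera("scene")["image"][130:290,250:400]; b=read_camera("side")["image"][130:290,250:400]; 
z=lambda i,k:cv2.resize(i,None,fx=k,fy=k,interpolation=cv2.INTER_CUBIC)
im=np.hstack([z(a,2.6),z(b,2.6)]); cv2.imwrite("pics/c6.png",im); print(im.shape)
E
```

```text
(416, 780, 3)
```

View pics/c6.png

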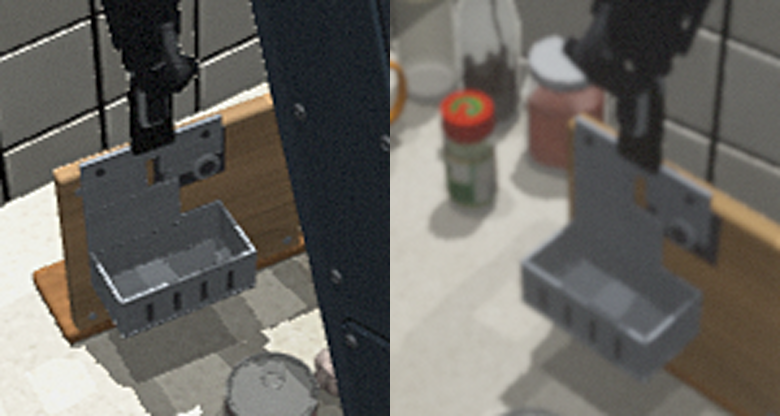

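Only the lip touches, with the shank beneath it, and the tray is clear of everything. The shank axis is at about z 174.5. I'll raise 2 mm from contact to centre the slot, then slide in, checking force along the way.

```bash
python3 -m handwheel '[[[0,0,0,0,0,0.0026,0],[0,0,0,0,0,0,0],[0,0,0,0,0,0,0]]]'>/dev/null; python3 st.py; python3 -m handwheel '[[[0,0,0,-0.0004,-0.003,0,0],[0,0,0,-0.0004,-0.003,0,0],[0,0,0,-0.0004,-0.003,0,0],[0,0,0,-0.0004,-0.003,0,0],[0,0,0,0,0,0,0],[0,0,0,0,0,0,0]]]'>/dev/null; python3 st.py
```

```text
p [0.5553 0.1056 0.2649] board xy -0.0064 0.0361 f xyz board 0.07 0.67 -3.53 tq [-0.03 -0.1   0.05] rot [-3.1397e+00  7.0000e-04  1.4368e+00]
p [0.5542 0.0936 0.2659] board xy -0.0059 0.024 f xyz board -0.17 0.71 -2.18 tq [ 0.02 -0.05  0.  ] rot [-3.1416e+00 -1.0000e-04  1.4361e+00]
```

```bash
python3 -m handwheel '[[[0,0,0,-0.0003,-0.002,0,0],[0,0,0,-0.0003,-0.002,0,0],[0,0,0,-0.0003,-0.002,0,0],[0,0,0,0,0,0,0],[0,0,0,0,0,0,0]]]'>/dev/null; python3 st.py
```

```text
p [0.5533 0.0878 0.2659] board xy -0.0061 0.0182 f xyz board 0.39 0.21 -1.78 tq [-0.09 -0.04  0.  ] rot [ 3.1416e+00 -1.0000e-04  1.4365e+00]
```

```bash
python3 -m handwheel '[[[0,0,0,-0.0003,-0.002,0,0],[0,0,0,-0.0003,-0.002,0,0],[0,0,0,-0.0003,-0.002,0,0],[0,0,0,0,0,0,0],[0,0,0,0,0,0,0]]]'>/dev/null; python3 st.py
```

```text
p [0.5524 0.0818 0.2659] board xy -0.0062 0.0121 f xyz board -0.39 0.03 -2.96 tq [ 0.02  0.   -0.02] rot [-3.1415e+00 -1.0000e-04  1.4365e+00]
```

```bash
python3 -m handwheel '[[[0,0,0,-0.0003,-0.002,0,0],[0,0,0,-0.0003,-0.002,0,0],[0,0,0,-0.0003,-0.002,0,0],[0,0,0,0,0,0,0],[0,0,0,0,0,0,0]]]'>/dev/null; python3 st.py
```

```text
p [0.5515 0.0757 0.2659] board xy -0.0063 0.006 f xyz board 0.14 0.08 -2.44 tq [-0.03 -0.03  0.02] rot [ 3.1416e+00 -1.0000e-04  1.4365e+00]
```

```bash
python3 -m handwheel '[[[0,0,0,-0.00013,-0.001,0,0],[0,0,0,-0.00013,-0.001,0,0],[0,0,0,-0.00013,-0.001,0,0],[0,0,0,-0.00013,-0.001,0,0],[0,0,0,0,0,0,0],[0,0,0,0,0,0,0]]]'>/dev/null; python3 st.py
python3 -m handwheel '[[[0,0,0,-0.00013,-0.001,0,0],[0,0,0,-0.00013,-0.001,0,0],[0,0,0,0,0,0,0],[0,0,0,0,0,0,0]]]'>/dev/null; python3 st.py
```

```text
p [0.551  0.0719 0.2659] board xy -0.0063 0.0021 f xyz board -0.14 0.23 -2.83 tq [-0.   -0.02  0.03] rot [-3.1416e+00 -1.0000e-04  1.4366e+00]
p [0.5507 0.0698 0.2659] board xy -0.0063 0.0 f xyz board -0.49 0.08 -3.22 tq [-0.01  0.01  0.02] rot [ 3.1416 -0.      1.4367]
```

```bash
python3 -m handwheel '[[[0,0,0,-0.00013,-0.001,0,0],[0,0,0,-0.00013,-0.001,0,0],[0,0,0,0,0,0,0],[0,0,0,0,0,0,0]]]'>/dev/null; python3 st.py
python3 -m handwheel '[[[0,0,0,-0.0001,-0.0008,0,0],[0,0,0,0,0,0,0],[0,0,0,0,0,0,0]]]'>/dev/null; python3 st.py
```

```text
p [0.5505 0.0678 0.2659] board xy -0.0063 -0.002 f xyz board 0.05 -0.02 -2.37 tq [ 0.02 -0.02 -0.  ] rot [3.1416 0.     1.4367]
p [0.5504 0.0671 0.2659] board xy -0.0064 -0.0027 f xyz board -0.78 -0.57 -2.97 tq [-0.01 -0.01  0.03] rot [-3.1416 -0.      1.4367]
```

```bash
python3 -m handwheel '[[[0,0,0,-0.0001,-0.0008,0,0],[0,0,0,0,0,0,0],[0,0,0,0,0,0,0]]]'>/dev/null; python3 st.py
python3 -m handwheel '[[[0,0,0,-0.0001,-0.0008,0,0],[0,0,0,0,0,0,0],[0,0,0,0,0,0,0]]]'>/dev/null; python3 st.py
```

```text
p [0.5503 0.0663 0.2659] board xy -0.0063 -0.0035 f xyz board 0.19 0.57 -2.4 tq [-0.03 -0.02  0.01] rot [-3.1416 -0.      1.4368]
p [0.5502 0.0655 0.2659] board xy -0.0063 -0.0044 f xyz board -0.24 0.0 -1.72 tq [ 0.01 -0.05  0.04] rot [ 3.1416e+00 -1.0000e-04  1.4367e+00]
```

```bash
python3 -m handwheel '[[[0,0,0,-0.0001,-0.0008,0,0],[0,0,0,0,0,0,0],[0,0,0,0,0,0,0]]]'>/dev/null; python3 st.py
python3 -m handwheel '[[[0,0,0,-0.0001,-0.0008,0,0],[0,0,0,0,0,0,0],[0,0,0,0,0,0,0]]]'>/dev/null; python3 st.py
```

```text
p [0.5501 0.0646 0.2659] board xy -0.0063 -0.0052 f xyz board 0.1 -0.15 -1.82 tq [ 0.    0.02 -0.02] rot [-3.1415  0.      1.4367]
p [0.55   0.0639 0.2659] board xy -0.0063 -0.006 f xyz board -0.22 -1.92 -2.65 tq [-0.01 -0.03  0.04] rot [3.1415 0.     1.4367]
```

```bash
python3 -m handwheel '[[[0,0,0,-0.0001,-0.0008,0,0],[0,0,0,0,0,0,0],[0,0,0,0,0,0,0]]]'>/dev/null; python3 st.py
python3 -m handwheel '[[[0,0,0,-0.0001,-0.0006,0,0],[0,0,0,0,0,0,0],[0,0,0,0,0,0,0]]]'>/dev/null; python3 st.py
```

```text
p [0.5499 0.063  0.2659] board xy -0.0063 -0.0068 f xyz board -0.15 -1.2 -2.84 tq [-0.01 -0.08 -0.  ] rot [3.1416 0.     1.4367]
p [0.5498 0.0625 0.2659] board xy -0.0063 -0.0074 f xyz board -0.28 -0.18 -2.24 tq [-0.01 -0.05 -0.05] rot [3.1416 0.     1.4368]
```

```bash
python3 -m handwheel '[[[0,0,0,-0.0001,-0.0006,0,0],[0,0,0,0,0,0,0],[0,0,0,0,0,0,0]]]'>/dev/null; python3 st.py
```

```text
p [0.5497 0.0619 0.2659] board xy -0.0064 -0.008 f xyz board 0.21 -0.4 -2.38 tq [-0.04 -0.09 -0.05] rot [-3.1416  0.      1.4368]
```

```bash
python3 -m handwheel '[[[0,0,0,-0.0001,-0.0006,0,0],[0,0,0,0,0,0,0],[0,0,0,0,0,0,0]]]'>/dev/null; python3 st.py
python3 -m handwheel '[[[0,0,0,-0.0001,-0.0006,0,0],[0,0,0,0,0,0,0],[0,0,0,0,0,0,0]]]'>/dev/null; python3 st.py
```

```text
p [0.5496 0.0614 0.2659] board xy -0.0064 -0.0085 f xyz board -0.36 0.8 -2.65 tq [ 0.1  -0.04 -0.02] rot [ 3.1416e+00 -3.0000e-04  1.4367e+00]
p [0.5495 0.0611 0.2659] board xy -0.0064 -0.0088 f xyz board 0.39 2.71 -2.99 tq [ 0.43 -0.09  0.01] rot [ 3.1415e+00 -9.0000e-04  1.4366e+00]
```

```bash
python3 -m handwheel '[[[0,0,0,-0.0001,-0.0006,0,0],[0,0,0,0,0,0,0],[0,0,0,0,0,0,0]]]'>/dev/null; python3 st.py
python3 -m handwheel '[[[0,0,0,-0.0001,-0.0006,0,0],[0,0,0,0,0,0,0],[0,0,0,0,0,0,0]]]'>/dev/null; python3 st.py
```

```text
p [0.5494 0.0607 0.2659] board xy -0.0064 -0.0092 f xyz board 0.27 4.32 -3.28 tq [ 0.85 -0.19  0.02] rot [ 3.1415e+00 -1.3000e-03  1.4366e+00]
p [0.5494 0.0603 0.2659] board xy -0.0065 -0.0096 f xyz board 0.45 5.26 -3.97 tq [ 1.27 -0.24 -0.02] rot [ 3.1415e+00 -2.0000e-03  1.4364e+00]
```

Inner-end contact came at board y -8.3 mm. I'll back off 2 mm to centre the notch over the stud, then lower.

```bash
python3 -m handwheel '[[[0,0,0,0.0005,0.004,0,0],[0,0,0,0,0,0,0],[0,0,0,0,0,0,0],[0,0,0,0,0,0,0]]]'>/dev/null; python3 st.py
python3 -m handwheel '[[[0,0,0,0,0,-0.001,0],[0,0,0,0,0,-0.001,0],[0,0,0,0,0,-0.001,0],[0,0,0,0,0,-0.001,0],[0,0,0,0,0,0,0],[0,0,0,0,0,0,0]]]'>/dev/null; python3 st.py
```

```text
p [0.5497 0.0629 0.2659] board xy -0.0065 -0.007 f xyz board -0.28 0.18 -2.57 tq [-0.01 -0.09 -0.02] rot [-3.1414e+00  1.5000e-03  1.4371e+00]
p [0.5497 0.0635 0.2617] board xy -0.0066 -0.0064 f xyz board 0.32 -0.15 -3.3 tq [-0.   -0.06  0.03] rot [-3.1413e+00  1.0000e-04  1.4368e+00]
```

```bash
python3 -m handwheel '[[[0,0,0,0,0,-0.0015,0],[0,0,0,0,0,-0.0015,0],[0,0,0,0,0,-0.0015,0],[0,0,0,0,0,-0.0015,0],[0,0,0,0,0,0,0],[0,0,0,0,0,0,0]]]'>/dev/null; python3 st.py
```

```text
p [0.5497 0.0635 0.2557] board xy -0.0066 -0.0064 f xyz board 0.05 0.16 -1.91 tq [ 0.03 -0.05  0.02] rot [-3.1411 -0.      1.4368]
```

```bash
python3 -m handwheel '[[[0,0,0,0,0,-0.0015,0],[0,0,0,0,0,-0.0015,0],[0,0,0,0,0,-0.0015,0],[0,0,0,0,0,-0.0015,0],[0,0,0,0,0,0,0],[0,0,0,0,0,0,0]]]'>/dev/null; python3 st.py
```

```text
p [0.5497 0.0635 0.2497] board xy -0.0066 -0.0064 f xyz board 0.36 0.13 -2.76 tq [ 0.02 -0.02 -0.01] rot [-3.1412  0.      1.4368]
```

Free so far. I expect it to seat at about TCP z 0.242-0.244.

```bash
python3 -m handwheel '[[[0,0,0,0,0,-0.001,0],[0,0,0,0,0,-0.001,0],[0,0,0,0,0,-0.001,0],[0,0,0,0,0,-0.001,0],[0,0,0,0,0,0,0],[0,0,0,0,0,0,0]]]'>/dev/null; python3 st.py
python3 -m handwheel '[[[0,0,0,0,0,-0.0007,0],[0,0,0,0,0,0,0],[0,0,0,0,0,0,0]]]'>/dev/null; python3 st.py
```

```text
p [0.5497 0.0635 0.2458] board xy -0.0065 -0.0064 f xyz board -0.36 0.46 -1.71 tq [-0.   -0.02 -0.04] rot [-3.1414  0.      1.4367]
p [0.5498 0.0635 0.2452] board xy -0.0065 -0.0064 f xyz board -0.1 -0.41 -3.16 tq [ 0.01 -0.01 -0.03] rot [-3.1415  0.      1.4368]
```

```bash
python3 -m handwheel '[[[0,0,0,0,0,-0.0006,0],[0,0,0,0,0,0,0],[0,0,0,0,0,0,0]]]'>/dev/null; python3 st.py
python3 -m handwheel '[[[0,0,0,0,0,-0.0006,0],[0,0,0,0,0,0,0],[0,0,0,0,0,0,0]]]'>/dev/null; python3 st.py
```

```text
p [0.5497 0.0635 0.2446] board xy -0.0065 -0.0064 f xyz board -0.58 -0.59 -3.77 tq [-0.01  0.01  0.01] rot [-3.1415 -0.      1.4367]
p [0.5499 0.0635 0.244 ] board xy -0.0064 -0.0064 f xyz board -0.06 -0.31 -1.91 tq [-0.09 -0.05 -0.01] rot [ 3.1414 -0.      1.4368]
```

```bash
python3 -m handwheel '[[[0,0,0,0,0,-0.0004,0],[0,0,0,0,0,0,0],[0,0,0,0,0,0,0]]]'>/dev/null; python3 st.py
python3 -m handwheel '[[[0,0,0,0,0,-0.0003,0],[0,0,0,0,0,0,0],[0,0,0,0,0,0,0]]]'>/dev/null; python3 st.py
```

```text
p [0.5499 0.0635 0.2438] board xy -0.0064 -0.0064 f xyz board -0.84 -0.15 -1.72 tq [-0.04  0.02 -0.02] rot [3.1412 0.     1.4368]
p [0.5499 0.0635 0.2437] board xy -0.0064 -0.0064 f xyz board -1.12 -0.32 1.85 tq [ 0.    0.11 -0.01] rot [3.1411 0.     1.4368]
```

Seated, with the weight on the stud. Now I'll release.

```bash
python3 -m handwheel '[[[0,0,0,0,0,0,0.1],[0,0,0,0,0,0,0.2],[0,0,0,0,0,0,0.4],[0,0,0,0,0,0,0.6],[0,0,0,0,0,0,0.8],[0,0,0,0,0,0,0.8],[0,0,0,0,0,0,0.8],[0,0,0,0,0,0,0.8],[0,0,0,0,0,0,0.8],[0,0,0,0,0,0,0.8]]]'; python3 st.py
```

```text
time_s: 27.5
position: [0.5498, 0.0635, 0.2433]
ee_rot: [-3.142, -0.0, 1.437]
wrist_force: [0.1, 0.6, -0.3]
width: 0.0684
grasp_force: 0.0
p [0.5498 0.0635 0.2433] board xy -0.0065 -0.0064 f xyz board 0.03 0.62 -0.3 tq [ 0.01  0.02 -0.04] rot [-3.1416 -0.      1.4368]
```

Next: rise straight up, then look.

```bash
python3 -m handwheel '[[[0,0,0,0,0,0.008,0.8],[0,0,0,0,0,0.015,0.8],[0,0,0,0,0,0.02,0.8],[0,0,0,0,0,0.02,0.8],[0,0,0,0,0,0.02,0.8],[0,0,0,0,0,0.02,0.8],[0,0,0,0,0,0,0.8],[0,0,0,0,0,0,0.8],[0,0,0,0,0,0,0.8]]]'; python3 - <<'E'
from station import *
import cv2,numpy as np
a=read_camera("scene")["image"][130:320,230:420]; b=read_camera("side")["image"][130:320,230:420]; 
z=lambda i,k:cv2.resize(i,None,fx=k,fy=k,interpolation=cv2.INTER_CUBIC)
cv2.imwrite("pics/c7.png",np.hstack([z(a,2.1),z(b,2.1)]))
E
```

```text
time_s: 28.25
position: [0.5492, 0.0635, 0.3457]
ee_rot: [-3.14, 0.0, 1.437]
wrist_force: [0.5, 1.0, -1.2]
width: 0.0685
grasp_force: 0.0
```

View pics/c7.png

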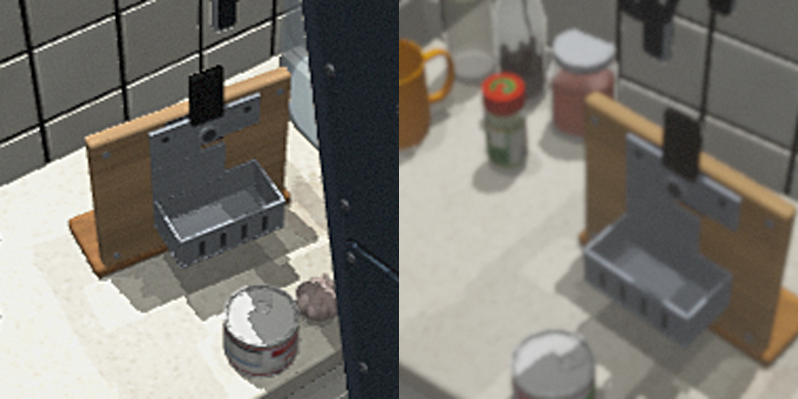

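The caddy hangs level with the stud head at (208,133) under the tab, the fingers are well clear above, and the tin, garlic and jar haven't moved.

```bash
python3 -c "
from station import order
print(order.sign_off())"
```

```text
the job is handed in; nothing more can be done
None
```

The caddy is hanging on the stud, released and upright, and the job is handed in at about 28 s of the 54 s allowed; the sign-off returned no verdict, the highest board or stud force I read was about 9 N, and the tin, garlic and jar look unmoved (the brush was out of view in the last picture).

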